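Lock the reagent box and hang up its square key

TASK

Lock the white reagent box: lift the red-handled square key out of its black rest, push it fully home in the recessed brass socket in the box's top and turn it clockwise to the stop, so that the black pointer meets the red mark. Then draw the key out and hang it upright on the blue slotted hanger, sliding its thin neck sideways into the slot so that its collar rests flat on the plate, and let go. Do not drop the key or shove anything else on the counter.

Things in the scene. Friction and masses are not known exactly. Their poses are not given: they have to be found in the camera images.
- key_grip (a point): Loose steel key with red flat handle, upright in the black rest, shank down; about 90 g, 92 mm tall. Point: handle centre, 69 mm above the key's lower end. z up along the key, x along the handle's width. Handle 34 mm wide (x), 10 mm thick (y: grip across it), 46 mm tall. Below it a round collar, 30 mm wide, 4 mm thick, underside 27 mm under this point.
- key_tip (a point): Centre of the lower end of the key's square bit; axes as for the key. Bit: 14 mm square, 20 mm long, sides parallel to the handle's x and y; its last 3 mm are reduced to 11.5 mm square as a lead-in.
- key_collar (a point): On the key's axis at the underside of its collar, 42 mm above its lower end; axes as for the key. Between collar and bit is a round neck, 8 mm diameter, 22 mm long.
- keyrest: Fixed black block, 60 x 60 x 50 mm, with a round 22 mm bore in which the key's shank hangs, the collar resting on the block's top. Origin: centre of its underside.
- lockbox: Fixed white steel box, 180 (x) x 200 (y) x 75 mm. Origin: centre of its underside. The lock sits in a round well, 52 mm wide, in its top, 40 mm from the centre towards -x. A green mark (unlocked) lies on the well's -x side, a red mark (locked) on its +y side.
- lock_socket (a point): Centre of the mouth of the square socket in the brass lock barrel, 71 mm above the counter, 4 mm below the box's top. Barrel 34 mm square; socket 15.6 mm square (sides along this point's x and y), 18 mm deep. The point turns with the barrel; the black pointer is on its -x side. The key fits at any of its four quarter turns.
- lock (a joint): Angle of the lock barrel, rad: 0 pointer at the green mark (unlocked), 1.571 pointer at the red mark (locked, hard stop). Grows clockwise seen from above. Starts between 0.1 and 0.4, needs about 0.1 N m, stays where it is left. The key has about 0.1 rad of play each way in the socket.
- hanger: Fixed hanger: dark base 85 x 70 x 12 mm, a post on its +x side, a level blue plate 50 mm wide, 6 mm thick, top 90 mm above the counter. Slot in the plate 11 mm wide along x, open to -x (mouth 30 mm to -x of the origin, flared guides out to 47 mm), closed 14 mm to +x. Origin: on the counter under the slot.
- hanger_seat (a point): Where the axis of a well hung key passes the top of the hanger's plate: 90 mm above the counter, in the slot, 6 mm short of where the neck meets its closed end. x points into the slot, away from its mouth; z up.
- mug: Bystander: white mug, 82 mm wide, 95 mm tall. Origin: centre of its underside.
- soap: Bystander: clear soap bottle with blue label, 64 mm wide, 170 mm tall. Origin: centre of its underside.
- detergent: Bystander: green bottle, 60 mm wide, 180 mm tall. Origin: centre of its underside.
- amber: Bystander: amber glass bottle, 60 mm wide, 140 mm tall. Origin: centre of its underside.
- jar: Bystander: small glass jar with red lid, 52 mm wide, 55 mm tall. Origin: centre of its underside.
- spoon: Bystander: steel lab spoon lying flat, 150 mm long.
- tin: Bystander: aluminium tin with green label, 72 mm wide, 70 mm tall. Origin: centre of its underside.

How it is judged:
By the outcome, as a careful person would: the job done as asked, in the order asked, and still so for the second after the job is handed in, with the robot touching nothing.
It also fails if it takes over 54 s, if anything falls off the work surface, if the arm or the gripper's body presses on something with over 40 N, if the wrist force passes 120 N, or if a joint passes its speed limit or range.

ROBOT

A 6-joint arm with a two-finger parallel gripper is mounted at the origin on the work surface. World frame = base frame: x ahead of the robot, y to its left, z up, the work surface at z = 0. Lengths are in m, angles in rad, forces in N, time in s.
With the tool pointing down it reaches from about 0.35 to 0.875 m from the base axis. Payload 4.2 kg.
Tool frame: the origin (TCP) lies midway between the tips of the shut fingers; the grasp point (between the pads) lies robot.grip_point_offset behind it (robot.grip_point_offset is the distance from the TCP to the grasp point, in m); z points along the fingers, x is the direction in which the jaws open and shut, and the axes are right-handed (so a half turn about z gives the same grasp; the last joint's range is limited). The gripper opens to 85 mm and grips with 20 to 120 N. Pads are 22 mm wide; open, the fingers measure 114 mm over their backs; the gripper's body (76 mm by 85 mm) begins 54 mm behind the grasp point. The pads swing forward as they close: fully open they stand 13 mm farther back than shut.
Start: joints at [-1.083, 0.385, 0.008, 0, -1.194, -0.259], TCP at [0.142, -0.609, 0.231] pointing down, gripper open.
Joint ranges: [-3.14, 3.14], [-1.21, 2.06], [-1.07, 1.41], [-3.16, 2.05], [-2.99, -0.16], [-3.1, 3.1]. Speed limits (rad/s): [2.79, 2.79, 3.14, 3.14, 3.14, 3.14].

INTERFACE

Orientations are given as a unit quaternion [w, x, y, z].
In Python, from plant import robot, vision, finish_job gives the robot as it stands. Calls block until the motion is done:
- robot.move_to(position, orientation): joint-space move of the TCP to a pose.
- robot.line_to(position, orientation=None, rate=0.15, stop_force=None): straight line of the TCP; orientation=None keeps the orientation; rate is the mean speed in m/s. With stop_force (N) it stops when the force on the tool has changed by that much, and returns True; else False.
- robot.movej(angles): joint-space move.
- robot.set_gripper(opening, force=None): finger opening in m; force is the grip in N (None keeps the last); returns when the fingers have stopped.
- robot.pause(seconds).
- robot.inverse_kinematics(position, orientation): joint angles nearest the present ones, or None.
- robot.state(): the state.
- vision.camera(name): name is "side" or "top"; returns (picture, depth): 400x640x3 uint8, red, green, blue; 400x640 float32, m along the optical axis (not along the pixel's ray), 0 where there is no reading.
- vision.calibration(name): a dict with "fov_y" (degrees; the focal length in pixels is half the picture's height over the tangent of half this angle, whatever the lens; pixels are square), "cx", "cy" (the principal point, pixels), "rvec" (rotation vector, rad) and "tvec" (3), from world to camera coordinates, as OpenCV has them. Camera axes: x right, y down, z forward; pixel columns grow to the right and rows downward; lengths in m; the calibration is good to about 2 mm. A picture is of the moment at which its call begins. calibration takes no time and is no camera call.
A pose or a line that the arm cannot do raises robot.IKError and nothing moves.
- finish_job(): hands the job in, once; it reports no verdict.
The state is a dict: "t": time; "qpos": joint angles; "qd": joint speeds; "joint_torque": joint torques, N m; "tcp_pos": TCP position; "tcp_rot": TCP orientation; "wrist_force": force on the tool from outside, world axes, zero at the start; "torque": the same for the moment, N m; "gripper_width": finger opening in m.
Only numpy, scipy, OpenCV 4.12 (cv2) and the standard library are available. Lean on these libraries where they do the work, as an engineer would, in place of code of your own. Each camera call takes 0.05 s, during which the arm holds its last target. There are 200 camera calls.

## Working session

There is one attempt and no reset: what is moved stays moved. The work goes in short steps, each a Python script; the robot and the scene stay as the last script left them, time stands still between calls to the robot, and variables do not carry over. Pictures are saved under pics/ and viewed, about 8 in all and at most 12, crops included, and the job is handed in when it is done.

```bash
ls; mkdir -p pics; cat > h.py <<'E'
import numpy as np, cv2
from plant import robot, vision, finish_job
def cal(n):
    c=vision.calibration(n); f=200/np.tan(np.radians(c['fov_y'])/2)
    R=cv2.Rodrigues(np.array(c['rvec'],float))[0]; t=np.array(c['tvec'],float).ravel()
    return c,f,R,t
def grab(n):
    p,d=vision.camera(n); np.savez(f'{n}.npz',p=p,d=d); return p,d
def load(n):
    z=np.load(f'{n}.npz'); return z['p'],z['d']
def cloud(n,d):
    c,f,R,t=cal(n); v,u=np.mgrid[:400,:640]
    P=np.stack([(u-c['cx'])/f*d,(v-c['cy'])/f*d,d],-1)
    W=(P-t)@R; W[d<=0]=np.nan; return W
def proj(n,X):
    c,f,R,t=cal(n); q=np.atleast_2d(X)@R.T+t
    return np.stack([q[:,0]/q[:,2]*f+c['cx'],q[:,1]/q[:,2]*f+c['cy']],-1)
def ray(n,u,v,z):
    c,f,R,t=cal(n); o=-R.T@t; r=R.T@np.array([(u-c['cx'])/f,(v-c['cy'])/f,1]); return o+r*(z-o[2])/r[2]
def save(name,img,s=1):
    cv2.imwrite(f'pics/{name}.png',cv2.cvtColor(cv2.resize(img,None,fx=s,fy=s,interpolation=cv2.INTER_CUBIC),cv2.COLOR_RGB2BGR))
E
python3 - <<'E'
from h import *
for n in('top','side'):
    p,d=grab(n); c,f,R,t=cal(n); print(n,c,-R.T@t)
    save(n+'0',p)
print(robot.state(),robot.grip_point_offset)
E
```

```text
pics
top {'fov_y': 54.159159648148716, 'cx': 321.2414326270543, 'cy': 193.8944848643127, 'rvec': array([ 2.17837903, -2.1546321 ,  0.11505149]), 'tvec': array([0.04951649, 0.59568911, 0.95728179])} [0.49003986 0.05513577 1.0151388 ]
side {'fov_y': 55.22681304136142, 'cx': 320.2645783781219, 'cy': 196.71039941617, 'rvec': array([ 2.48249154, -0.02741052,  0.02132515]), 'tvec': array([-0.56194415,  0.09634055,  0.98246312])} [ 0.54139481 -0.53916136  0.84053149]
{'t': 0.1, 'qpos': array([-1.08340215e+00,  3.85479003e-01,  6.74186381e-03, -4.31363696e-04,
       -1.19396528e+00, -2.58626963e-01]), 'qd': array([ 4.00465116e-04, -1.08596572e-03,  1.78019952e-03,  1.73216938e-04,
       -3.49908024e-05,  1.54297019e-03]), 'joint_torque': array([-4.85834098e-04, -3.93319702e+01,  1.88929099e+01,  4.19787169e+00,
       -2.57226638e-03,  7.36025299e-06]), 'tcp_pos': array([ 0.14165008, -0.60820228,  0.23032382]), 'tcp_rot': array([-7.92801524e-04,  6.21842911e-01,  7.83141395e-01,  5.65646178e-04]), 'wrist_force': array([ 0.5400637 , -1.37599304, -0.92174701]), 'torque': array([-0.03615879,  0.01187322, -0.01363155]), 'gripper_width': 0.08550996718585467} 0.0187
```

View pics/top0.png

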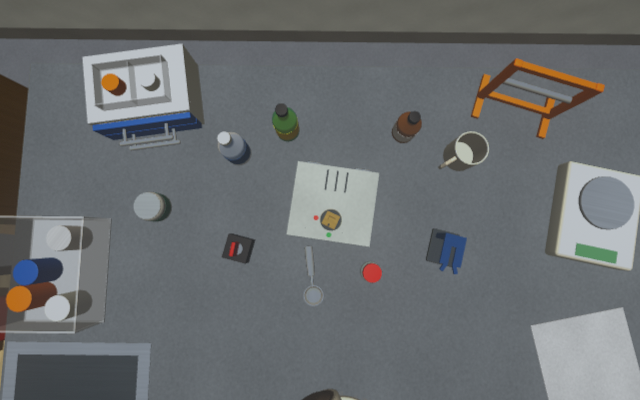

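View pics/side0.png

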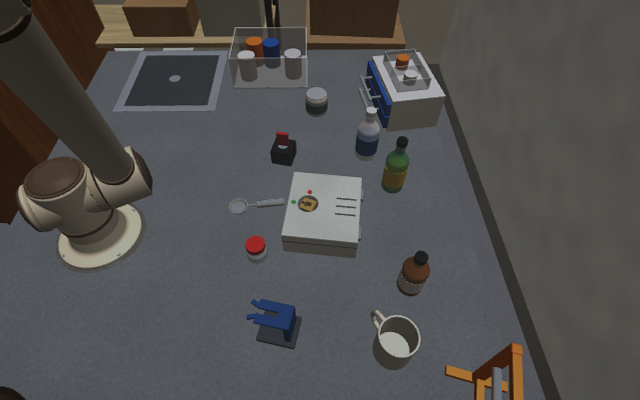

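The top view has image up = +x and left = +y. It shows the rest and key at about (238,248), the lock at (331,220) with the green mark at (328,235) and the red at (316,217), and the hanger at (450,248) with its mouth toward the image bottom. Next I'll segment these and view enlarged crops.

```bash
python3 - <<'E'
from h import *
p,d=load('top'); W=cloud('top',d); ps,ds=load('side'); Ws=cloud('side',ds)
def crop(p,u,v,w,h,s): return cv2.resize(p[v-h//2:v+h//2,u-w//2:u+w//2],None,fx=s,fy=s,interpolation=cv2.INTER_CUBIC)
a=np.hstack([crop(p,238,248,44,50,6),crop(p,331,222,44,50,6),crop(p,449,250,44,50,6)])
b=np.hstack([crop(ps,283,148,44,50,6),crop(ps,306,202,44,50,6),crop(ps,273,321,66,75,4)])
save('crops',np.vstack([a,b]))
def rect(m,n,P):
    m=cv2.morphologyEx(m.astype(np.uint8),cv2.MORPH_OPEN,np.ones((2,2)))
    k,l,s,_=cv2.connectedComponentsWithStats(m); 
    if k<2: print(n,'none');return
    i=1+np.argmax(s[1:,4]); X=P[l==i]; X=X[~np.isnan(X[:,0])]
    r=cv2.minAreaRect((X[:,:2]*1000).astype(np.float32)); print(n,s[i],len(X),'mean',X.mean(0).round(4),'z',np.percentile(X[:,2],[2,50,98]).round(4),'rect',np.round(r[0],1),np.round(r[1],1),round(r[2],1))
for nm,P,C in(('top',W,p),('side',Ws,ps)):
    hsv=cv2.cvtColor(C,cv2.COLOR_RGB2HSV).astype(int); H,S,V=hsv[...,0],hsv[...,1],hsv[...,2]
    x,y,z=P[...,0],P[...,1],P[...,2]
    red=((H<10)|(H>170))&(S>130)&(V>60)
    o=W[248,238]; near=lambda q,r:(abs(x-q[0])<r)&(abs(y-q[1])<r)
    rect(red&near(o,.07),nm+' handle',P)
    rect(near(o,.06)&(z>.03)&(z<.056)&(V<70),nm+' rest top',P)
    rect(near(W[204,333],.16)&(z>.065)&(z<.085),nm+' box',P)
    rect(near(W[248,450],.09)&(z>.078)&(z<.1),nm+' plate',P)
    rect(near(W[248,450],.09)&(z>.006)&(z<.02)&(V<90),nm+' base',P)
    l=W[220,331]
    rect(red&near(l,.07),nm+' redmark',P); rect((H>40)&(H<85)&(S>90)&near(l,.07),nm+' green',P)
    rect((H>12)&(H<35)&(S>70)&(V>60)&near(l,.04),nm+' brass',P)
E
```

```text
Traceback (most recent call last):
ValueError: all the input array dimensions except for the concatenation axis must match exactly, but along dimension 0, the array at index 0 has size 300 and the array at index 2 has size 296
```

```bash
cat > seg.py <<'E'
from h import *
p,d=load('top'); W=cloud('top',d); ps,ds=load('side'); Ws=cloud('side',ds)
def crop(p,u,v,w,h,s): return cv2.resize(p[v-h//2:v+h//2,u-w//2:u+w//2],(264,300),interpolation=cv2.INTER_CUBIC)
a=np.hstack([crop(p,238,248,44,50,6),crop(p,331,222,44,50,6),crop(p,449,250,44,50,6)])
b=np.hstack([crop(ps,283,148,44,50,6),crop(ps,306,202,44,50,6),crop(ps,273,321,66,75,4)])
save('crops',np.vstack([a,b]))
def rect(m,n,P):
    m=cv2.morphologyEx(m.astype(np.uint8),cv2.MORPH_OPEN,np.ones((2,2)))
    k,l,s,_=cv2.connectedComponentsWithStats(m); 
    if k<2: print(n,'none');return
    i=1+np.argmax(s[1:,4]); X=P[l==i]; X=X[~np.isnan(X[:,0])]
    r=cv2.minAreaRect((X[:,:2]*1000).astype(np.float32)); print(n,s[i],len(X),'mean',X.mean(0).round(4),'z',np.percentile(X[:,2],[2,50,98]).round(4),'rect',np.round(r[0],1),np.round(r[1],1),round(r[2],1))
for nm,P,C in(('top',W,p),('side',Ws,ps)):
    hsv=cv2.cvtColor(C,cv2.COLOR_RGB2HSV).astype(int); H,S,V=hsv[...,0],hsv[...,1],hsv[...,2]
    x,y,z=P[...,0],P[...,1],P[...,2]
    red=((H<10)|(H>170))&(S>130)&(V>60)
    o=W[248,238]; near=lambda q,r:(abs(x-q[0])<r)&(abs(y-q[1])<r)
    rect(red&near(o,.07),nm+' handle',P)
    rect(near(o,.06)&(z>.03)&(z<.056)&(V<70),nm+' rest top',P)
    rect(near(W[204,333],.16)&(z>.065)&(z<.085),nm+' box',P)
    rect(near(W[248,450],.09)&(z>.078)&(z<.1),nm+' plate',P)
    rect(near(W[248,450],.09)&(z>.006)&(z<.02)&(V<90),nm+' base',P)
    l=W[220,331]
    rect(red&near(l,.07),nm+' redmark',P); rect((H>40)&(H<85)&(S>90)&near(l,.07),nm+' green',P)
    rect((H>12)&(H<35)&(S>70)&(V>60)&near(l,.04),nm+' brass',P)
E
python3 seg.py
```

```text
top handle [230 243   7  15  62] 62 mean [0.455  0.2609 0.0936] z [0.0486 0.0989 0.1028] rect [452.2 262.5] [13.  39.9] 63.3
top rest top [223 235  31  29 458] 457 mean [0.456  0.2557 0.047 ] z [0.001  0.0501 0.0758] rect [454.5 263.8] [63.6 66.6] 75.0
top box [ 288  162   92   85 5954] 5927 mean [0.5675 0.0245 0.0736] z [0.0045 0.0754 0.0789] rect [573.1  19.6] [209.9 194.6] 82.2
top plate [440 233  28  42 686] 683 mean [ 0.4557 -0.2585  0.0797] z [-0.0004  0.0903  0.0937] rect [ 449.8 -269.8] [85.7 97.2] 77.3
top base [427 230  18  34 379] 376 mean [ 0.4626 -0.2343  0.0184] z [0.0022 0.0127 0.0898] rect [ 466.8 -236.2] [33.  83.1] 79.0
top redmark [315 217   4   4  13] 13 mean [0.5311 0.067  0.0767] z [0.0734 0.0773 0.0797] rect [530.9  66.7] [7.1 7.2] 0.6
top green [328 234   4   4  14] 14 mean [0.4907 0.0357 0.0761] z [0.0729 0.076  0.0789] rect [490.7  35.2] [7.1 7.2] 0.3
top brass [323 212  18  18 205] 205 mean [0.5268 0.0305 0.0651] z [0.0502 0.0701 0.0751] rect [526.9  30.2] [33.9 35.3] 64.0
side handle [277 133  12   4  36] 36 mean [0.4618 0.2645 0.0926] z [0.0026 0.098  0.1
[... 244 characters left out ...]
 [0.0608 0.0759 0.0788] rect [579.   55.7] [259.5 184. ] 82.1
side plate [248 300  48  33 929] 924 mean [ 0.4616 -0.2538  0.0852] z [0.0023 0.0904 0.0933] rect [ 449.6 -233.6] [ 82.5 105.7] 76.5
side base [257 317  46  33 658] 654 mean [ 0.4684 -0.2715  0.0115] z [-0.0003  0.0122  0.0159] rect [ 468.3 -254.7] [70.2 84. ] 76.6
side redmark [309 191   4   4  12] 12 mean [0.5382 0.0658 0.0771] z [0.0748 0.0769 0.0801] rect [538.4  66. ] [7.3 7.9] 57.7
side green [293 201   4   3  11] 11 mean [0.4977 0.0363 0.0768] z [0.0735 0.0765 0.0804] rect [497.9  36.4] [7.5 6. ] 2.3
side brass [300 198  18  15 174] 174 mean [0.5339 0.0309 0.0693] z [0.0539 0.0715 0.0761] rect [533.6  27.8] [44.2 43. ] 76.8
```

View pics/crops.png

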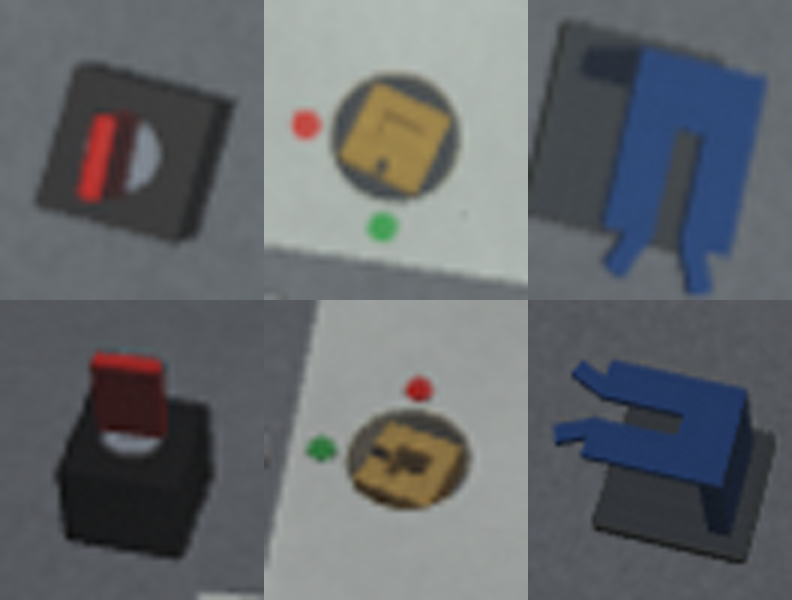

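The crops show the handle lying along about −13° in the rest, and the barrel turned about 0.3 rad from green. The slot opens toward −x at a yaw of about −13°. The two cameras disagree by about 7 mm in x, so I'll bring the gripper over the key and use it as a reference.

```bash
cat >> h.py <<'E'
def Q(deg): a=np.radians(deg)/2; return np.array([0,np.cos(a),np.sin(a),0])
E
python3 - <<'E'
from h import *
X=np.array([.458,.262,.22])
for z in(.22,.06): print(robot.inverse_kinematics([.458,.262,z],Q(-104)))
robot.move_to(X,Q(-104)); robot.set_gripper(.04)
robot.pause(.2); s=robot.state(); print(s['t'],s['tcp_pos'],s['qpos'],s['gripper_width'])
p,d=grab('top'); ps,ds=grab('side')
print(proj('top',s['tcp_pos']),proj('side',s['tcp_pos']))
ux=int(proj('side',s['tcp_pos'])[0][0]); vy=int(proj('side',s['tcp_pos'])[0][1])
c=ps[max(vy-60,0):vy+90,ux-80:ux+80]; 
a=p[150:300,160:320]
save('grip1',np.hstack([cv2.resize(c,(400,375),interpolation=cv2.INTER_CUBIC),cv2.resize(a,(400,375),interpolation=cv2.INTER_CUBIC)]))
print(ux-80,max(vy-60,0))
E
```

```text
[ 0.82730404  0.22835316 -0.24726045  0.         -1.09518272  0.49914619]
[ 8.27304039e-01  4.15161033e-01 -4.45400681e-01  4.44089210e-16
 -7.10234612e-01  4.99146193e-01]
4.05 [0.45797408 0.26204266 0.21999904] [ 8.27393237e-01  2.28365681e-01 -2.47241779e-01 -1.17133062e-05
 -1.09521446e+00  4.99157736e-01] 0.04005237540452049
[[218.18763609 250.57837231]] [[277.77797707  98.2370694 ]]
197 38
```

View pics/grip1.png

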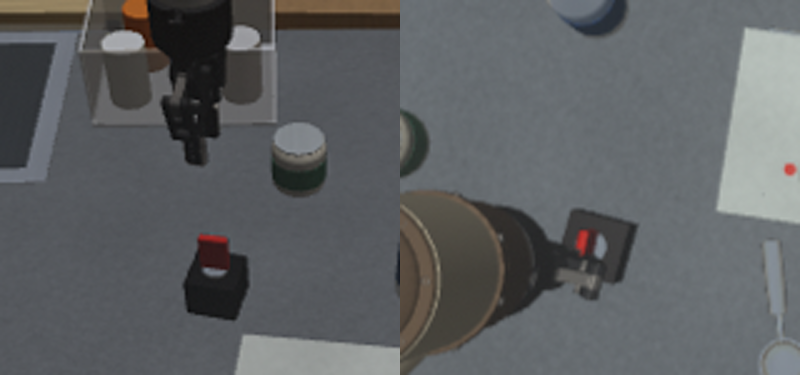

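```bash
python3 - <<'E'
from h import *
for n in('top','side'):
    p,d=load(n); W=cloud(n,d); x,y,z=np.moveaxis(W,-1,0)
    e=np.array([np.cos(np.radians(-104)),np.sin(np.radians(-104))]); f=np.array([-e[1],e[0]])  # e jaw, f across
    rel=W[...,:2]-[.458,.262]; a=rel@e; b=rel@f
    for lo,hi in((.205,.222),(.222,.235),(.235,.25),(.25,.27)):
        m=(z>lo)&(z<hi)&(abs(a)<.06)&(abs(b)<.04)
        if m.sum()>3: 
            for s in(1,-1):
                k=m&(a*s>0.005)
                if k.sum()>3: print(n,lo,s,k.sum(),'a',np.percentile(a[k],[3,50,97]).round(4),'b',np.percentile(b[k],[3,50,97]).round(4),'z',z[k].min().round(4))
# static points, both cams, clear of the arm
E
```

```text
top 0.235 1 4 a [0.0273 0.0307 0.0343] b [0.007  0.009  0.0112] z 0.237
top 0.25 1 7 a [0.0278 0.0342 0.0469] b [0.0069 0.0118 0.0127] z 0.2521
side 0.222 1 24 a [0.0244 0.0265 0.033 ] b [-0.0096  0.0024  0.0115] z 0.2228
side 0.222 -1 21 a [-0.0232 -0.021  -0.0192] b [-0.0025  0.0052  0.0117] z 0.2224
side 0.235 1 42 a [0.0226 0.0313 0.0353] b [-0.0063  0.0064  0.0119] z 0.2355
side 0.235 -1 28 a [-0.0248 -0.0204 -0.0187] b [-0.0014  0.005   0.0122] z 0.2354
side 0.25 1 32 a [0.0204 0.0304 0.0443] b [-0.0056  0.0082  0.013 ] z 0.25
side 0.25 -1 39 a [-0.0329 -0.0225 -0.0183] b [-0.0043  0.0083  0.0137] z 0.2501
```

Side camera and gripper agree to about 1 mm, so the top camera carries the ~7 mm x offset. I'll rely on the side camera: fit the handle silhouette, and rectify the lock and hanger planes.

```bash
cat > rectify.py <<'E'
from h import *
from scipy.optimize import minimize
I={n:cv2.cvtColor(cv2.imread(f'pics/{n}0.png'),cv2.COLOR_BGR2RGB) for n in('top','side')}
def redmask(p):
    h=cv2.cvtColor(p,cv2.COLOR_RGB2HSV).astype(int); return ((h[...,0]<12)|(h[...,0]>168))&(h[...,1]>120)
def cub(x,y,a,z0,z1):
    c,s=np.cos(a),np.sin(a); return np.array([[x+u*c-v*s,y+u*s+v*c,z] for u in(-.017,.017) for v in(-.005,.005) for z in(z0,z1)])
def fit(n,x0):
    p=I[n]; u0,v0=proj(n,[x0[0],x0[1],.077])[0].astype(int)-[25,25]
    m=redmask(p)[v0:v0+50,u0:u0+50].astype(float); S=16
    def cost(q):
        h=cv2.convexHull(((proj(n,cub(*q,.054,.100))-[u0,v0]+.5)*S).astype(np.float32)).astype(np.int32)
        im=np.zeros((50*S,50*S),np.uint8); cv2.fillConvexPoly(im,h,1); return np.abs(cv2.resize(im.astype(np.float32),(50,50),interpolation=cv2.INTER_AREA)-m).sum()
    best=min((minimize(cost,[x0[0],x0[1],a],method='Nelder-Mead',options=dict(initial_simplex=np.array([[x0[0],x0[1],a],[x0[0]+.006,x0[1],a],[x0[0],x0[1]+.006,a],[x0[0],x0[1],a+.2]]))) for a in(-.4,-.2,0)),key=lambda r:r.fun)
    print(n,'handle',best.x[:2].round(4),np.degrees(best.x[2]).round(1),best.fun,m.sum())
fit('top',(.455,.261)); fit('side',(.46,.262))
def rectf(n,cx,cy,z,shift=(0,0),w=.1,s=4):  # world x up, y left, s px per mm
    N=int(w*1000*s); r,c=np.mgrid[:N,:N]; X=cx+(N/2-r)/s/1000; Y=cy+(N/2-c)/s/1000
    uv=proj(n,np.stack([X.ravel()-shift[0],Y.ravel()-shift[1],np.full(X.size,z)],-1)).astype(np.float32).reshape(N,N,2)
    o=cv2.remap(I[n],uv,None,cv2.INTER_CUBIC)
    for k in range(0,N,10*s): cv2.line(o,(k,0),(k,6),(255,255,255)); cv2.line(o,(0,k),(6,k),(255,255,255))
    return o
if __name__=='__main__':
    sh=(.007,0)
    a=[rectf('side',.533,.031,.071,w=.1,s=3),rectf('top',.533,.031,.071,sh,.1,3)]
    b=[rectf('side',.445,-.26,.09,w=.1,s=3),rectf('top',.445,-.26,.09,sh,.1,3)]
    save('rect',np.vstack([np.hstack(a),np.hstack(b)]))
E
python3 rectify.py
```

```text
top handle [0.4565 0.2658] -21.7 60.6875 66.0
side handle [0.4596 0.2648] 4.5 56.08203125 118.0
```

View pics/rect.png

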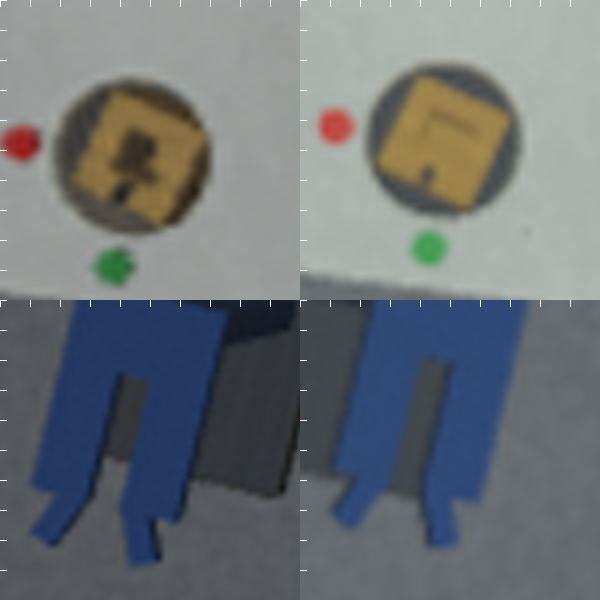

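```bash
python3 - <<'E'
from h import *
for n in('side','top'):
    for i in range(3): c,f,R,t=cal(n); print(n,i,np.r_[c['rvec'],c['tvec'],c['cx'],c['cy'],f].round(4), (-R.T@t).round(4))
print(proj('side',[.5382,.0658,.0771]),'vs 310.5 192.5'); print(proj('top',[.5311,.0670,.0767]),'vs 316.5 218.5')
p,d=load('side');W=cloud('side',d); print(proj('side',W[193,311]), d[193,311],W[193,311])
E
```

```text
side 0 [ 2.482500e+00 -2.740000e-02  2.130000e-02 -5.619000e-01  9.630000e-02
  9.825000e-01  3.202646e+02  1.967104e+02  3.823468e+02] [ 0.5414 -0.5392  0.8405]
side 1 [ 2.482500e+00 -2.740000e-02  2.130000e-02 -5.619000e-01  9.630000e-02
  9.825000e-01  3.202646e+02  1.967104e+02  3.823468e+02] [ 0.5414 -0.5392  0.8405]
side 2 [ 2.482500e+00 -2.740000e-02  2.130000e-02 -5.619000e-01  9.630000e-02
  9.825000e-01  3.202646e+02  1.967104e+02  3.823468e+02] [ 0.5414 -0.5392  0.8405]
top 0 [ 2.178400e+00 -2.154600e+00  1.151000e-01  4.950000e-02  5.957000e-01
  9.573000e-01  3.212414e+02  1.938945e+02  3.911780e+02] [0.49   0.0551 1.0151]
top 1 [ 2.178400e+00 -2.154600e+00  1.151000e-01  4.950000e-02  5.957000e-01
  9.573000e-01  3.212414e+02  1.938945e+02  3.911780e+02] [0.49   0.0551 1.0151]
top 2 [ 2.178400e+00 -2.154600e+00  1.151000e-01  4.950000e-02  5.957000e-01
  9.573000e-01  3.212414e+02  1.938945e+02  3.911780e+02] [0.49   0.0551 1.0151]
[[310.48110272 192.51195393]] vs 310.5 192.5
[[316.38192552 218.40700717]] vs 316.5 218.5
[[311. 193.]] 0.97198164 [0.53950627 0.06372203 0.07769467]
```

```bash
python3 - <<'E'
from rectify import *
for n,sh in(('side',(0,0)),('top',(.007,0))):
    o=rectf(n,.533,.031,.071,sh,.1,3)
    h=cv2.cvtColor(o,cv2.COLOR_RGB2HSV).astype(int)
    for nm,m in(('red',redmask(o)),('green',(h[...,0]>40)&(h[...,0]<85)&(h[...,1]>90))):
        r,c=np.nonzero(m); print(n,nm,r.mean(),c.mean(),len(r))
    m=redmask(I[n])[180:240,290:340]; r,c=np.nonzero(m); print('orig red',c.mean()+290,r.mean()+180)
    m0=redmask(I[n]); r,c=np.nonzero(m0[120:270,220:300]); print('handle px u',c.min()+220,c.max()+220,'v',r.min()+120,r.max()+120,len(r), 'proj', proj(n,cub(.459,.262,-.23,.054,.1)).round(1).tolist())
E
```

```text
top handle [0.4565 0.2658] -21.7 60.6875 66.0
side handle [0.4596 0.2648] 4.5 56.08203125 118.0
side red 143.24227441285538 20.700865265760196 809
side green 266.67261146496816 113.92229299363058 785
orig red 309.5 191.5
handle px u 245 288 v 132 254 415 proj [[276.5, 145.2], [275.2, 133.4], [277.5, 142.8], [276.2, 131.0], [287.9, 147.0], [286.9, 135.2], [288.8, 144.6], [287.8, 132.8]]
top red 126.11458333333333 35.038690476190474 672
top green 248.158940397351 128.56423841059603 755
orig red 315.38461538461536 217.3846153846154
handle px u 229 235 v 242 256 66 proj [[236.2, 254.9], [231.9, 255.9], [232.2, 253.9], [227.8, 254.9], [239.9, 241.2], [235.8, 241.5], [235.9, 240.3], [231.6, 240.5]]
```

The 7 mm "offset" was an artefact: my 2×2 morphological opening shifted the masks by one pixel. Raw pixels from the two cameras agree to about 1.5 mm, and the averaged lock centre is about (0.5297, 0.0341). Next I'll redo the key, slot and barrel numbers.

```bash
sed -i 's/^def redmask.*/def redmask(p):\n    q=p.astype(int); return (q[...,0]-q[...,1]>22)\&(q[...,0]>1.7*q[...,1])\&(q[...,0]>1.5*q[...,2])\ndef _old(p):/' rectify.py
python3 - <<'E'
from rectify import *
for n in('side','top'):
    # slot / plate : rectify along yaw and measure
    th=np.radians(-13.4); ex=np.array([np.cos(th),np.sin(th)]); ey=np.array([-ex[1],ex[0]]); o=np.array([.445,-.26]); s=.0005
    a=np.arange(-.06,.05,s); b=np.arange(-.045,.045,s); A,B=np.meshgrid(a,b,indexing='ij')
    X=o+A[...,None]*ex+B[...,None]*ey
    uv=proj(n,np.c_[X.reshape(-1,2),np.full(A.size,.09)]).astype(np.float32).reshape(*A.shape,2)
    im=cv2.remap(I[n],uv,None,cv2.INTER_LINEAR).astype(int); bl=(im[...,2]-im[...,0]>35)
    for i in range(0,len(a),16):
        e=np.nonzero(np.diff(bl[i].astype(int)))[0]; print(n,'a %.1f'%(a[i]*1e3),(b[e]*1e3).round(1))
    # barrel
    cx,cy=.5297,.0341
    x=np.arange(-.028,.028,.00025); Xr,Yr=np.meshgrid(cx+x,cy+x,indexing='ij')
    uv=proj(n,np.c_[Xr.ravel(),Yr.ravel(),np.full(Xr.size,.071)]).astype(np.float32).reshape(*Xr.shape,2)
    im=cv2.remap(I[n],uv,None,cv2.INTER_LINEAR); h=cv2.cvtColor(im,cv2.COLOR_RGB2HSV)
    m=(h[...,0]>10)&(h[...,0]<35)&(h[...,1]>80)&(h[...,2]>70); m=cv2.morphologyEx(m.astype(np.uint8),cv2.MORPH_OPEN,np.ones((9,9)))
    pts=np.argwhere(m).astype(np.float32); r=cv2.minAreaRect(pts); print(n,'barrel',(np.array(r[0])*.25-28).round(2),(np.array(r[1])*.25).round(1),r[2]-90)
    dk=(im.max(-1)<60); 
E
```

```text
top handle [0.4565 0.2658] -22.3 58.671875 68.0
side handle [0.4593 0.264 ] 2.7 31.34765625 143.0
side a -60.0 []
side a -52.0 []
side a -44.0 []
side a -36.0 [-10.   -1.   22.5  32. ]
side a -28.0 [-8.   2.5 19.5 29.5]
side a -20.0 [-14.5   5.5  16.   35.5]
side a -12.0 [-14.5   5.   16.5  36. ]
side a -4.0 [-14.5   5.5  16.   36. ]
side a 4.0 [-14.5   5.5  16.   36. ]
side a 12.0 [-15.    5.5  16.   36. ]
side a 20.0 [-15.    5.5  16.   35.5]
side a 28.0 [-15.   35.5]
side a 36.0 [-15.  36.]
side a 44.0 [-14.5  35.5]
side barrel [ 1.67 -1.64] [40.2 39.5] -24.92847442626953
top a -60.0 []
top a -52.0 []
top a -44.0 []
top a -36.0 [-11.5  -1.5  21.   31. ]
top a -28.0 [-9.   2.  17.5 28.5]
top a -20.0 [-15.5   5.   15.   35. ]
top a -12.0 [-16.    5.   14.5  35.5]
top a -4.0 [-16.    4.5  14.5  35. ]
top a 4.0 [-15.5   5.   14.5  35.5]
top a 12.0 [-16.    4.5  14.5  35.5]
top a 20.0 [-16.    5.5  14.   35. ]
top a 28.0 [-16.  35.]
top a 36.0 [-16.  35.]
top a 44.0 [-16.  35.]
top barrel [-0.76 -0.77] [35.2 35.2] -24.86370086669922
```

```bash
python3 - <<'E'
from h import *
import contextlib,io
with contextlib.redirect_stdout(io.StringIO()): from rectify import I
# fresh top/side pictures: arm is over key -> use colour-only on old pics: top face of handle at z=.1
for n,(u0,u1,v0,v1) in(('top',(222,252,236,262)),('side',(270,296,126,152))):
    q=I[n][v0:v1,u0:u1].astype(int); print(n); 
    R,G=q[...,0],q[...,1]
    m=(R-G>22)
    print('\n'.join(f'{v0+i} '+' '.join('%3d'%x for x in (R-G)[i]) for i in range(v1-v0)))
th=np.radians(-13.4); ex=np.array([np.cos(th),np.sin(th)]); ey=np.array([-ex[1],ex[0]])
for n in('side','top'):
    a=np.arange(-.06,.05,.0005)
    for b in(.003,.0102,.017,.025,-.007):
        X=np.array([.445,-.26])+a[:,None]*ex+b*ey
        uv=proj(n,np.c_[X,np.full(len(a),.09)]).astype(np.float32)[None]
        im=cv2.remap(I[n],uv,None,cv2.INTER_LINEAR).astype(int)[0]; bl=(im[:,2]-im[:,0]>35)
        print(n,b,(a[np.nonzero(np.diff(bl.astype(int)))[0]]*1e3).round(1))
E
```

```text
top
236  -5  -5  -6  -5  -5  -4   1   1   0   1   1   1   1   1   0  -1   0   0  -1  -3  -2  -4  -5  -5  -5  -6  -5  -6  -5  -5
237  -5  -5  -5  -5  -5  -2   1   0   0   0   0   0   0  -1   0   1   0   0   1   0   0  -1  -2  -3  -3  -4  -4  -5  -6  -6
238  -5  -5  -6  -6  -5   0   1   1   0   1   0   0   1   1   1   1   0   1   1   1   0   0  -1  -1   0   0  -2  -2  -4  -4
239  -6  -5  -6  -6  -4   0   1   1   0   0   0   0   1   0   1   1   0   0   1   1   0   0   0   1   1   0  -1  -1   1  -1
240  -5  -6  -6  -5  -3   0   0   0   0  -1   1   0   0   1   1   0   0   0   0   1   0   0   0   0   1   0   1   0   1   0
241  -6  -5  -5  -5  -1   0   0   1   0   0   4  10   9  15  19  15   4  -1   1   1   1  -1   0   0   1   0   0   0   0   1
242  -5  -6  -6  -4   0   1   0   1   0  33  89  93  83  40  30  26  17   6   1   0   1   1   0   0   1   0   0   0   0  -1
243  -5  -6  -7  -4   1   1   0   1   4  55 124 124 111  61  23  23  19   8  -2  -1   1   1   1  -1   0   2   0   0   0  -1
244  -6  -5  -6  -3   0   1   0   0  18  80 129 125 108  52  20  20  13   2  -7  -1   1   2   0   0   1 
[... 4435 characters left out ...]
1  -1  -2  -4  -5  -6  -6  -6  -5  -2   0   0   0   0   0   1   0  -1  -1
148  -4  -3   1   0   1   0   0   0   0   1  -2  -2  -2  -2  -2  -1   0   0   0   0   1   1  -1   0  -1  -1
149  -2  -1   0   0  -1  -1  -1   0   0   0   0   0   0   0  -1   1   0  -1   0   0   0   0   0  -1   1  -2
150  -2   0  -1   1   0   0  -1   1   1   0   1   0  -1   0   0  -1   1   0  -1  -1   0   0  -2  -1   0  -1
151  -2   0   0   1   0   0  -1   0   0   1   0   0   0   0   0   0   0  -1  -1   1   0   1  -1   0  -1   0
side 0.003 [-26.5]
side 0.0102 [22.]
side 0.017 [-21.5]
side 0.025 [-38.5]
side -0.007 [-37.5 -27.5 -22.5]
top 0.003 [-27.]
top 0.0102 [21.]
top 0.017 [-26.5]
top 0.025 [-40.]
top -0.007 [-39.5]
```

```bash
python3 - <<'E'
from h import *
print(ray('top',231.8,248.7,.1),ray('side',281.9,133.2,.1))
for v in (243,254):print(ray('top',{243:231.2,254:228.8}[v],v,.1))
print('right',ray('top',234.9,243,.1),ray('top',232.6,254,.1))
# rest top: side/top depth edges w/o morphology
p,d=load('top')
E
```

```text
[0.45779033 0.26188745 0.1       ] [0.46005722 0.26158805 0.1       ]
[0.47088235 0.26374219 0.1       ]
[0.44556296 0.26840221 0.1       ]
right [0.47097634 0.25515366 0.1       ] [0.44565914 0.25960765 0.1       ]
```

Key handle is at about (0.4585, 0.2618) with yaw −10.4°. I'll grasp and lift it.

```bash
python3 - <<'E'
from h import *
q=Q(-100.4); K=np.array([.4585,.2618])
robot.move_to([*K,.15],q); robot.line_to([*K,.0605],q,rate=.1)
s0=robot.state()
robot.set_gripper(.0,60); s=robot.state(); print(s['t'],s['gripper_width'],s['wrist_force'],s['tcp_pos'])
robot.line_to([*K,.168],q,rate=.12); s=robot.state(); print(s['t'],s['gripper_width'],s['wrist_force'])
L=np.array([.5297,.0341])
robot.move_to([*L,.168],Q(-114.9)); robot.pause(.2)
s=robot.state(); print(s['t'],s['tcp_pos'],s['gripper_width'],s['qpos'].round(2))
p,d=grab('top'); ps,ds=grab('side')
u,v=proj('side',s['tcp_pos'])[0].astype(int); print(u,v)
c=ps[v-45:v+55,u-50:u+50]; a=p[150:250,270:370]
save('over',np.hstack([cv2.resize(c,(400,400),interpolation=cv2.INTER_CUBIC),cv2.resize(a,(400,400),interpolation=cv2.INTER_CUBIC)]))
# predicted tip & collar
print('tip pred',proj('side',[*L,.168+.0187-.002-.069]),'crop origin',u-50,v-45)
E
```

```text
5.95 0.009582822803198268 [-1.22219782 -0.24049136  3.89277021] [0.45878931 0.26205374 0.06111625]
7.0 0.00917390727865223 [ 0.16971291  0.75871178 -0.99383032]
8.1417 [0.52967607 0.03541635 0.16801251] 0.009095305855318495 [ 0.37  0.28 -0.32 -0.   -0.97  0.77]
306 178
tip pred [[306.89895277 192.92404732]] crop origin 256 133
```

View pics/over.png

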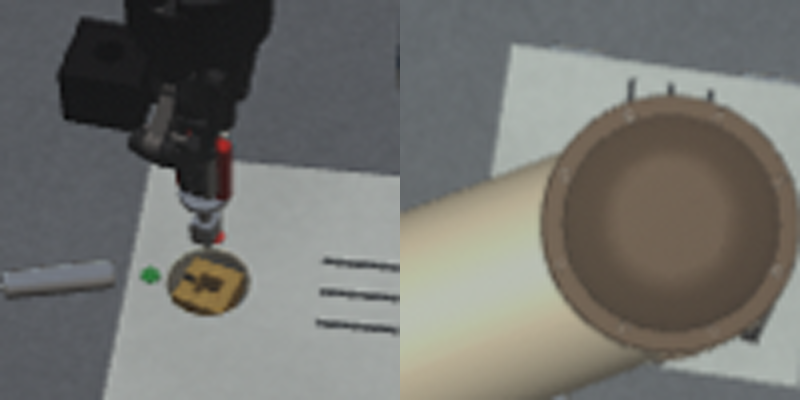

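The key hangs upright in the grip, its tip at crop (206,240), which matches the prediction to half a pixel. Now I'll insert it.

```bash
cat > ins.py <<'E'
from h import *
def st(m=''):
    s=robot.state(); print(m,round(s['t'],2),s['tcp_pos'].round(4),'F',s['wrist_force'].round(1),'T',s['torque'].round(3),'w',round(s['gripper_width'],4)); return s
E
python3 - <<'E'
from ins import *
L=np.array([.5297,.0341]); q=Q(-114.9)
robot.line_to([*L,.128],q,rate=.1); robot.pause(.15); s=st('above')
offs=[(0,0),(.0015,0),(-.0015,0),(0,.0015),(0,-.0015)]
for o in offs:
    P=L+o
    robot.line_to([*P,.126],q,rate=.05)
    hit=robot.line_to([*P,.1035],q,rate=.025,stop_force=12); s=st(f'{o} hit {hit}')
    if s['tcp_pos'][2]<.112: break
E
```

```text
above 8.94 [0.5303 0.0343 0.1289] F [ 0.2  0.5 -0.3] T [-0.006 -0.011  0.017] w 0.0094
(0, 0) hit True 9.97 [0.5298 0.034  0.1061] F [-1.5  0.6  5.3] T [ 0.157  0.37  -0.007] w 0.0092
```

```bash
python3 - <<'E'
from ins import *
L=np.array([.5297,.0341])
hit=robot.line_to([*L,.1015],Q(-114.9),rate=.02,stop_force=20); s=st(f'push {hit}')
z=.1045
for a in [-122,-130,-140,-150,-160,-170,-180,-186,-190,-193,-196]:
    t0=robot.state()['t']; robot.line_to([*L,z],Q(a)); s=st(a)
    if abs(s['torque'][2])>.5: break
E
```

```text
push True 10.18 [0.5302 0.034  0.106 ] F [-2.7  1.9  4. ] T [0.153 0.484 0.035] w 0.0093
-122 10.45 [0.5305 0.0339 0.106 ] F [-1.7 -0.5  7.2] T [-0.265  0.545 -0.036] w 0.0093
-130 10.74 [0.5305 0.0337 0.106 ] F [-0.2 -1.1  6.3] T [-0.542  0.389 -0.101] w 0.0093
-140 11.07 [0.5305 0.0337 0.106 ] F [-1.9 -2.4  6.8] T [-0.56   0.393 -0.067] w 0.0094
-150 11.39 [0.5305 0.0336 0.106 ] F [-0.2 -1.7  7.7] T [-0.607  0.418  0.04 ] w 0.0093
-160 11.72 [0.5304 0.0336 0.106 ] F [-1.1 -1.8  8.1] T [-0.631  0.473 -0.049] w 0.0091
-170 12.04 [0.5303 0.0336 0.106 ] F [-1.1 -1.   7.6] T [-0.641  0.481  0.005] w 0.0091
-180 12.37 [0.5303 0.0336 0.106 ] F [-1.6 -2.2  8.1] T [-0.663  0.567  0.032] w 0.009
-186 12.62 [0.5303 0.0336 0.106 ] F [-0.8 -1.1  7.5] T [-0.653  0.583 -0.052] w 0.0091
-190 12.88 [0.5302 0.0336 0.106 ] F [-1.7 -0.8  7.2] T [-0.655  0.633 -0.033] w 0.0094
-193 13.12 [0.5302 0.0336 0.106 ] F [-1.4 -1.7  7.3] T [-0.61   0.608 -0.034] w 0.0093
-196 13.38 [0.5302 0.0336 0.106 ] F [-1.8 -1.5  7.3] T [-0.58   0.56   0.025] w 0.0093
```

TCP at 0.1061 puts the tip at 0.053, so the key is fully home. The stop hasn't been felt yet, so I'll keep turning in small steps.

```bash
python3 - <<'E'
from ins import *
L=np.array([.5302,.0336])
for a in range(-198,-216,-2):
    robot.line_to([*L,.1045],Q(a)); robot.pause(.1)
    T=np.mean([robot.state()['torque'][2]]); s=st(a); print(np.degrees(2*np.arctan2(s['tcp_rot'][2],s['tcp_rot'][1])).round(1),'tau6',s['joint_torque'][5].round(3))
    if abs(s['torque'][2])>.45 or abs(s['joint_torque'][5])>.6: break
E
```

```text
-198 13.72 [0.5303 0.0334 0.106 ] F [-2.9 -0.5  9. ] T [-0.022  1.071  0.169] w 0.0092
162.1 tau6 -0.212
-200 14.07 [0.5303 0.0334 0.106 ] F [-3.8 -0.4  8.4] T [0.038 1.137 0.377] w 0.01
160.1 tau6 -0.385
-202 14.43 [0.5303 0.0334 0.106 ] F [-3.3 -0.3  9.1] T [-0.029  1.12   0.615] w 0.0094
158.2 tau6 -0.598
```

The stop was reached: torque climbed to 0.6 N m. I'll back off to unload, draw the key out, move to the hanger approach and check the lock.

```bash
python3 - <<'E'
from ins import *
L=np.array([.5302,.0336]); q=Q(-194)
robot.line_to([*L,.106],q); robot.pause(.1); st('unload')
robot.line_to([*L,.125],q,rate=.06); st('out'); robot.line_to([*L,.17],q,rate=.15); st('up')
S=np.array([.4586,-.2527]); ex=np.array([.9728,-.2317]); A=S-.080*ex
robot.move_to([*A,.17],Q(-103.4)); robot.line_to([*A,.1091],rate=.12); robot.pause(.25); s=st('app')
p,d=grab('top'); ps,ds=grab('side')
c1=cv2.resize(p[195:245,306:356],(400,400),interpolation=cv2.INTER_CUBIC)
u,v=proj('side',[*S,.09])[0].astype(int); print(u,v)
c2=cv2.resize(ps[v-60:v+40,u-70:u+30],(400,400),interpolation=cv2.INTER_CUBIC)
save('hang1',np.hstack([c1,c2]))
E
```

```text
unload 14.82 [0.5302 0.0336 0.1061] F [-0.6 -0.7  1.8] T [-0.071  0.237  0.021] w 0.0094
out 15.28 [0.5301 0.0337 0.1253] F [ 0.1 -0.2 -1.5] T [0.015 0.036 0.025] w 0.0093
up 15.73 [0.5297 0.0336 0.1695] F [-0.9  1.4 -1.3] T [ 0.064  0.006 -0.034] w 0.0095
app 18.49 [ 0.3812 -0.2343  0.1098] F [ 0.5 -0.6 -0.8] T [-0.031  0.019  0.031] w 0.0094
272 313
```

View pics/hang1.png

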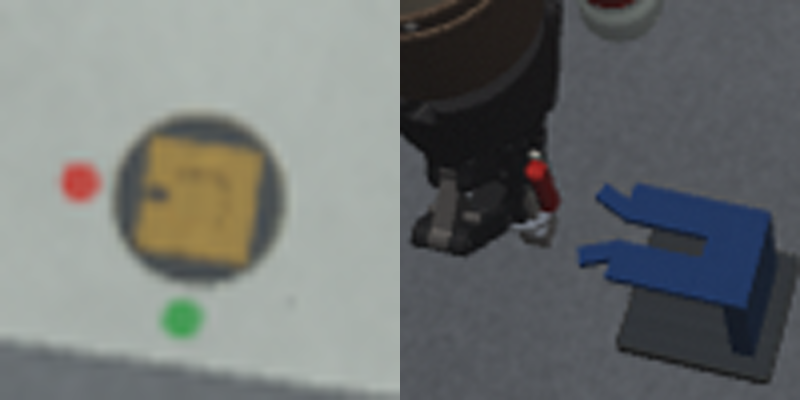

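The pointer, at crop (157,193), now faces the red mark at (80,182), so the box is locked. The key is in front of the slot mouth; I'll slide it in and lower it.

```bash
python3 - <<'E'
from ins import *
S=np.array([.4586,-.2527]); ex=np.array([.9728,-.2317])
q=Q(-103.4)
for d in(-.045,-.025,0):
    hit=robot.line_to([*(S+d*ex),.1088],q,rate=.06,stop_force=8); s=st(f'{d} hit {hit}')
    if hit: break
if not hit:
    robot.pause(.2); st()
    hit=robot.line_to([*S,.0985],q,rate=.02,stop_force=6); s=st(f'lower {hit}')
ps,ds=grab('side'); p,_=grab('top')
u,v=proj('side',[*S,.09])[0].astype(int)
save('hang2',cv2.resize(ps[v-60:v+40,u-60:u+40],(500,500),interpolation=cv2.INTER_CUBIC))
E
```

```text
-0.045 hit False 19.32 [ 0.4145 -0.2422  0.1085] F [-0.2  0.9 -1.3] T [0.008 0.072 0.008] w 0.0093
-0.025 hit False 19.81 [ 0.4344 -0.2469  0.1086] F [-0.2 -0.2 -0.9] T [-0.048  0.025  0.043] w 0.0092
0 hit False 20.38 [ 0.4585 -0.2526  0.1085] F [ 0.1 -0.3 -1.1] T [0.017 0.055 0.015] w 0.0093
 20.57 [ 0.4583 -0.2526  0.1088] F [ 0.3  0.1 -1.4] T [ 0.009 -0.012 -0.033] w 0.0091
lower True 21.01 [ 0.4585 -0.2527  0.1011] F [0.1 0.1 3.8] T [0.135 0.079 0.018] w 0.0093
```

View pics/hang2.png

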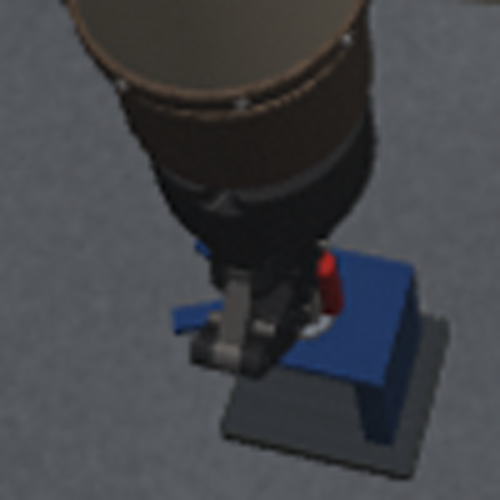

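Contact came at TCP 0.1011, which is exactly the collar on the plate. Now I'll release and retreat.

```bash
python3 - <<'E'
from ins import *
S=np.array([.4586,-.2527]); q=Q(-103.4)
robot.set_gripper(.014); st('a'); robot.set_gripper(.036); st('open')
robot.line_to([*S,.19],q,rate=.1); st('up')
robot.move_to([.30,-.45,.26],Q(-103.4)); robot.pause(.2); st('away')
p,d=grab('top'); ps,ds=grab('side')
u,v=proj('side',[*S,.09])[0].astype(int); U,V=proj('top',[*S,.09])[0].astype(int)
save('hung',np.hstack([cv2.resize(ps[v-40:v+35,u-40:u+35],(400,400),interpolation=cv2.INTER_CUBIC),cv2.resize(p[V-30:V+30,U-30:U+30],(400,400),interpolation=cv2.INTER_CUBIC)]))
W=cloud('side',ds); m=(abs(W[...,0]-S[0])<.03)&(abs(W[...,1]-S[1])<.03)&(W[...,2]>.1); X=W[m]; print(m.sum(),X.mean(0),X.max(0),X.min(0))
E
```

```text
a 21.33 [ 0.4575 -0.2524  0.0999] F [ 0.1  0.1 -0.5] T [-0.007  0.018  0.039] w 0.0138
open 21.68 [ 0.4578 -0.2524  0.1003] F [-0.2  0.3 -0.8] T [-0.021 -0.009 -0.014] w 0.0358
up 22.73 [ 0.4581 -0.2525  0.1893] F [-0.3 -0.2 -0.4] T [-0.004 -0.005 -0.031] w 0.0364
away 23.95 [ 0.3009 -0.4492  0.2595] F [-0.1 -0.2 -0.6] T [-0.026 -0.023 -0.035] w 0.0361
250 [ 0.4558663  -0.25931597  0.2029766 ] [ 0.47583788 -0.24613184  0.59994238] [ 0.4286331  -0.28265531  0.10007317]
```

View pics/hung.png

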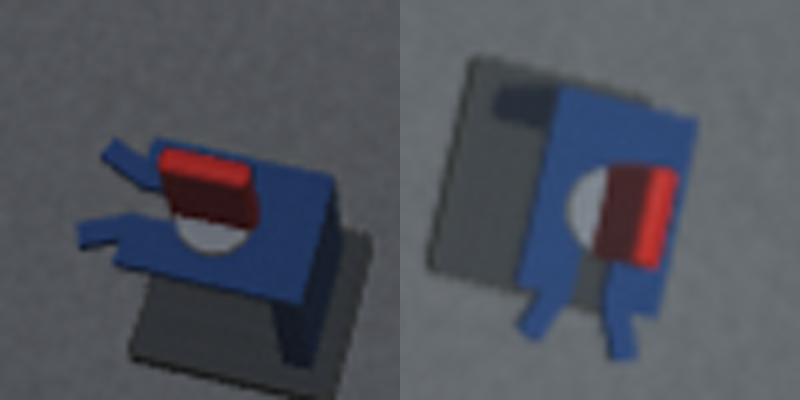

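The key hangs upright with its collar flat on the plate, in both views. One last numeric check of the seat position and of whether anything else moved, then I'll hand in.

```bash
python3 - <<'E'
from ins import *
S=np.array([.4586,-.2527]); ex=np.array([.9728,-.2317]); ey=np.array([.2317,.9728])
p,_=load('top'); ps,_=load('side')
for n,I in(('top',p),('side',ps)):
    q=I.astype(int); u,v=proj(n,[*S,.14])[0]; R=(q[...,0]-q[...,1]>70); r,c=np.nonzero(R[int(v)-25:int(v)+25,int(u)-25:int(u)+25])
    X=ray(n,c.mean()+int(u)-25,r.mean()+int(v)-25,.14)[:2]-S; print(n,'handle top rel seat (mm) x,y',(X@ex*1e3).round(1),(X@ey*1e3).round(1))
    D=np.abs(q-cv2.cvtColor(cv2.imread(f'pics/{n}0.png'),cv2.COLOR_BGR2RGB)).max(-1)>40
    k,l,s,ce=cv2.connectedComponentsWithStats(D.astype(np.uint8)); print([(s[i,4],ce[i].round().tolist()) for i in range(1,k) if s[i,4]>8])
robot.pause(.3); st(); finish_job()
E
```

```text
top handle top rel seat (mm) x,y -1.5 0.0
[(np.int32(9), [324.0, 220.0]), (np.int32(66), [232.0, 249.0]), (np.int32(39), [239.0, 249.0]), (np.int32(165), [456.0, 251.0]), (np.int32(6568), [613.0, 332.0]), (np.int32(244), [322.0, 396.0])]
side handle top rel seat (mm) x,y 0.3 -0.2
[(np.int32(35166), [89.0, 198.0]), (np.int32(67), [282.0, 135.0]), (np.int32(30), [282.0, 146.0]), (np.int32(18), [79.0, 183.0]), (np.int32(56), [21.0, 190.0]), (np.int32(9), [308.0, 199.0]), (np.int32(120), [28.0, 213.0]), (np.int32(27), [30.0, 224.0]), (np.int32(220), [271.0, 309.0]), (np.int32(60), [121.0, 344.0]), (np.int32(9), [60.0, 362.0]), (np.int32(12), [18.0, 398.0])]
 24.35 [ 0.3001 -0.4499  0.26  ] F [-0.  -0.5  0.5] T [ 0.009  0.011 -0.004] w 0.0359
the job is handed in; nothing more can be done
```

The box is locked, the key is hanging on the blue hanger, and the job was handed in at about 24 s of the 54 s allowed.

**What I did:** I lifted the key from its rest and pushed it fully home in the socket, with the tip at 53 mm as expected. I turned it clockwise until the torque rose to about 0.6 N m at the stop. Then I drew it out, slid its neck into the slot, lowered it until the collar touched the plate, let go and moved clear.

**Last checks:**
- **Lock:** in the picture taken after drawing the key out, the pointer faces the red mark to within about 1°.
- **Key:** its handle top is within 1.5 mm of the seat axis in both cameras, and it stands upright with its collar on the plate.
- **Other objects:** comparing the start and end pictures, only the key, the lock pointer, the hanger area and the arm changed.

**Disagreements:** an early 7 mm mismatch between the cameras came from my own mask filtering. Without that filtering, they agree to within about 2 mm. My automatic fit of the handle's outline also failed, so I took the handle's position from its edge pixels instead.

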